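# Put the bench tools back into their foam inlays

## Robot

A 6-joint arm with a two-finger parallel gripper is mounted at the origin on the work surface. World frame = base frame: x ahead of the robot, y to its left, z up, the work surface at z = 0. Lengths are in m, angles in rad, forces in N, time in s.
With the tool pointing down it reaches from about 0.25 to 0.775 m from the base axis. Payload 4 kg.
Tool frame: the origin (TCP) lies at the very end of the fingers, on their centre line; the grasp point (between the pads) lies hold_point_z behind it (hold_point_z is the distance from the TCP to the grasp point, in m); z points along the fingers, y is the direction in which the jaws open and shut (so a half turn about z gives the same grasp; the last joint's range is limited). The gripper opens to 94 mm and grips with 3 to 60 N. Pads are 16 mm wide; open, the fingers measure 119 mm over their backs; the gripper's body (75 mm by 177 mm) begins 78 mm behind the grasp point.
Start: joints at [1.2, 0.087, 1.371, -0, 1.684, -0.103], TCP at [0.146, 0.53, 0.166] pointing down, gripper open.
Joint ranges: [-3.1, 3.1], [-0.76, 2.03], [0.27, 2.55], [-1.08, 4.22], [0.17, 2.65], [-2.57, 2.57]. Speed limits (rad/s): [2.79, 2.79, 3.14, 3.14, 3.14, 3.14].

## Interface

Orientations are given as [roll, pitch, yaw] about the fixed x, y, z axes, in that order (R = Rz(yaw) Ry(pitch) Rx(roll)).
In Python, from bench import * gives the robot as it stands.
- The arm moves only by the tool step_arm, never from a script. Its argument "increments" is text: rows parted by semicolons, each of 6 numbers parted by spaces: the shift along the tool's x, y, z in cm, then the turn, a rotation vector about the tool's x, y, z in rad. A call has 1 to 5 rows; each row shifts and turns the commanded pose from where the row before left it, along the tool's axes as they then stand; what a row does not reach is not made up. A row lasts 1/10 s, in which the tool goes at most 50 mm and 8.59 degrees, less where a joint would pass 70% of its speed; a pose out of reach is approached as far as the arm can. A call is refused whole if a number of a shift passes 5 or a number of a turn 0.15, either way. A call with a gripper value outside its range is refused whole. "claw" is the gripper's target within -1 to 1 (shut at 1, half-way at 0, fully open at -1), set as the call begins (left out, the last holds). The fingers move at their own pace and stop on an object; the grip force is fixed at half the most. Time passes only in rows, so rows that do not move let the fingers close. It gives the time, the measured TCP pose, the force and the opening at its end, in the units of the state.
- get_obs(): the state, without advancing time (a new reading comes with each control period).
- snapshot(name): name is "side" or "top"; returns the picture (420x560x3 uint8, red, green, blue); there is no depth.
- calibration(name): a dict with "camera_matrix" (3x3 intrinsics, pixels), "eye" and "orientation" of the camera in the world. Camera axes: x right, y up, looking along -z (the intrinsics and any distortion apply to the point x, -y, -z); pixel columns grow to the right and rows downward; lengths in m; the calibration is good to about 2 mm. A picture is of the moment at which its call begins. calibration takes no time and is no camera call.
- close_job(): hands the job in, once; it reports no verdict.
The state is a dict: "time": time; "joint_positions": joint angles; "qvel": joint speeds; "joint_torque": joint torques, N m; "tool_pos": TCP position; "ee_rot": TCP orientation; "wrist_force": force on the tool from outside, world axes, zero at the start; "wrist_torque": the same for the moment, N m; "width": finger opening in m.
Only numpy, scipy, OpenCV 4.12 (cv2) and the standard library are available. Lean on these libraries where they do the work, as an engineer would, in place of code of your own. Each camera call takes 0.05 s, during which the arm holds its last target. There are 200 camera calls.

## Task

Tidy the bench: put each of the four tools (seam roller, brush, round weight, tape measure) back into the foam inlay whose cut-out has its outline, the right way round, lying straight in it and flat on its floor. Do not shift or knock over the paint jar and the spray can.

Things in the scene. Friction and masses are not known exactly. Their poses are not given: they have to be found in the camera images.
- roller: Seam roller lying flat: wooden handle, steel fork, blue roller. 140 mm long, 34 high. Origin on its underside, mid handle, near the centre of mass; +x along the handle to the roller, +z up. Slim part (x -40 to 20 mm) 24 mm wide, 3 to 31 mm above the underside: grip it here at x = 0. Thick end (x -75 to -37) 30 mm wide; roller with fork (x 20 to 65) 60 mm wide. About 140 g.
- brush: Oblong shoe brush lying bristles down: tan wooden back on a dark, rigid bristle block. 125 mm long (x), 44 wide (y), 42 high, ends rounded and alike; the wooden back is the part 20 to 42 mm above the underside, the bristle block is 38 mm wide. Origin at the centre of its underside; +z up. About 130 g.
- weight: Round steel pattern weight: disc 60 mm in diameter and 22 mm high, with a dark knob 26 mm in diameter in the middle of its top, from 22 to 48 mm above the underside. Origin at the centre of its underside; +z up. About 0.5 kg.
- tape: Orange tape measure on its side, 32 mm high plus a 2 mm belt clip. Black flat foot at one end (x = -10 mm), rounded corners (radius 22) at the other (x = +48). Origin on its underside, on the middle line, 10 mm in from the foot; +x to the rounded end, +z up. Flat sides 58 mm apart (y = -29, +29) run from x = -10 to +26: grip them near x = +16. About 190 g.
- roller_inlay: Foam block, fixed, 15 mm high, black, with a lime-floored cut-out in the roller's outline: long slot, wider end for the roller; 8 mm larger than the tool all round, 9 mm deep, floor 6 mm above the bench. Block x -93 to 83, y -46 to 46 mm. Origin at bench height where the roller's origin belongs; +x to the wide end, +z up: the roller's axes when it lies right.
- brush_inlay: Foam block, fixed, 15 mm high, black, with a lime-floored oblong cut-out with round ends, 141 x 60 mm; 8 mm larger than the brush all round, 9 mm deep, floor 6 mm above the bench. Block 161 mm (x) by 80 mm (y). Origin at bench height under the cut-out's centre; x along the cut-out, +z up. The brush may lie either way round.
- weight_inlay: Foam block, fixed, 15 mm high, black, with a lime-floored round cut-out 76 mm in diameter; 8 mm larger than the weight all round, 9 mm deep, floor 6 mm above the bench. Block 96 x 96 mm. Origin at bench height under the cut-out's centre; +z up.
- tape_inlay: Foam block, fixed, 15 mm high, black, with a lime-floored D-like cut-out 74 x 74 mm, square at the foot's end, rounded at the other; 8 mm larger than the tape all round, 9 mm deep, floor 6 mm above the bench. Block x -28 to 66, y -47 to 47 mm. Origin at bench height where the tape's origin belongs (not the block's middle); +x to the rounded end, +z up.
- paint_jar: White jar of paint with a lime-green band and a yellow lid, closed, loose, to be left alone: 50 mm in diameter, 64 mm high. Origin at the centre of its underside.
- spray_can: White and blue spray can with a blue cap, loose, to be left alone: 66 mm in diameter, 194 mm high. Origin at the centre of its underside.
Things that resemble listed ones, but are neither listed nor needed, are in the scene too. What is meant by the weight is not purple, and is the larger of those in its own colour. What is shaped like the roller_inlay but purple is not meant.

How it is judged:
By the outcome, as a careful person would: the job done as asked, in the order asked, and still so for the second after the job is handed in, with the robot touching nothing.
It also fails if it takes over 128 s, if anything falls off the work surface, if the arm or the gripper's body presses on something with over 40 N, if the wrist force passes 120 N, or if a joint passes its speed limit or range.

## Working session

There is one attempt and no reset: what is moved stays moved. The work goes in short steps, Python scripts to look and compute and a tool call to move; the robot and the scene stay as the last step left them, time stands still between calls to the robot, and variables do not carry over. Pictures are saved under pics/ and viewed, about 12 in all and at most 16, crops included, and the job is handed in when it is done.

Besides the shell and the picture viewer there is one more tool, called after "Call:" as name(argument=value, ...) on one line, values as JSON. step_arm: Moves the arm, as the interface text tells. Its arguments: {"type":"object","properties":{"increments":{"type":"string"},"claw":{"type":"number"}},"required":["increments"]}

```bash
mkdir -p pics
python3 - <<'E'
from bench import *
import cv2
for n in ("top","side"):
    im=snapshot(n); cv2.imwrite(f"pics/{n}0.png",cv2.cvtColor(im,cv2.COLOR_RGB2BGR)); print(n,calibration(n))
print(get_obs())
E
ls
```

```text
top {'camera_matrix': array([[441.12536666,   0.        , 283.66978422],
       [  0.        , 441.12536666, 207.47601036],
       [  0.        ,   0.        ,   1.        ]]), 'eye': array([ 3.56477120e-01, -1.16282112e-03,  1.40723703e+00]), 'orientation': array([ 0.09928262, -0.00469273, -1.57390635])}
side {'camera_matrix': array([[485.99213464,   0.        , 277.2148462 ],
       [  0.        , 485.99213464, 214.67715396],
       [  0.        ,   0.        ,   1.        ]]), 'eye': array([0.34425971, 1.33112531, 0.86541678]), 'orientation': array([ 1.00444117,  0.02149245, -3.02243165])}
{'time': 0.1, 'joint_positions': array([ 1.19988529e+00,  8.78670516e-02,  1.37208151e+00, -3.75960311e-05,
        1.68359510e+00, -1.03102018e-01]), 'qvel': array([-0.00037274, -0.00098183, -0.00354356,  0.00084152,  0.00023975,
       -0.00107388]), 'joint_torque': array([ 2.12256004e-03, -3.41250944e+01, -3.03302336e+01,  7.20359688e-02,
        3.03467258e-02, -9.01998783e-05]), 'tool_pos': array([0.14535426, 0.52985924, 0.16533994]), 'ee_rot': array([-3.13964816e+00, -1.63629491e-04,  2.87377928e+00]), 'wrist_force': array([0.14240616, 0.44958827, 0.52485996]), 'wrist_torque': array([ 0.00274098, -0.01216741,  0.0372337 ]), 'width': 0.094155854460252}
pics
```

View pics/top0.png

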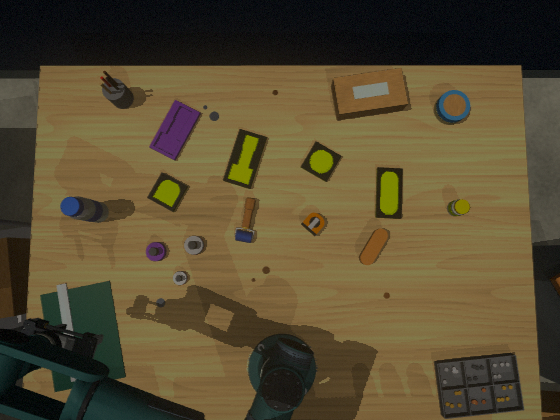

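View pics/side0.png

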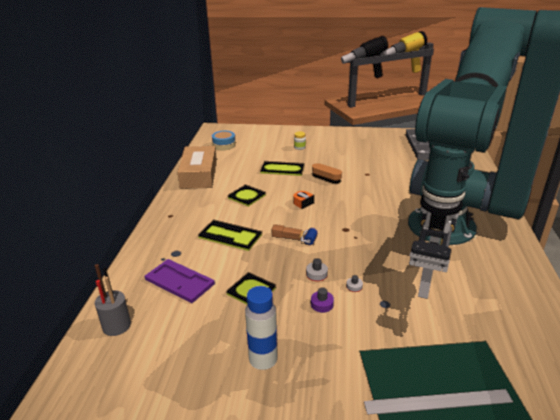

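The top view shows +x up and +y left.
- **Roller inlay:** black/lime at (246,158). Its purple look-alike is at (176,130).
- **Weight:** the large grey one at (194,244). The small grey one is at (180,278) and the purple one at (156,251).
- **Other inlays:** tape (168,192), weight (321,161), brush (389,193).
- **Other tools:** roller (247,220), tape (314,223), brush (375,246).
- **Leave alone:** jar (460,207) and can (75,207).

```bash
cat > h.py <<'E'
from bench import *
import cv2, numpy as np
from scipy.spatial.transform import Rotation as R
def ray(cam,uv):
    c=calibration(cam); K=c["camera_matrix"]; uv=np.atleast_2d(uv).astype(float)
    d=np.c_[(uv[:,0]-K[0,2])/K[0,0], -(uv[:,1]-K[1,2])/K[1,1], -np.ones(len(uv))]
    return np.array(c["eye"]), d@R.from_euler("xyz",c["orientation"]).as_matrix().T
def onz(cam,uv,z):
    e,d=ray(cam,uv); return e+d*((z-e[2])/d[:,2])[:,None]
def proj(cam,p):
    c=calibration(cam); K=c["camera_matrix"]
    q=(np.atleast_2d(p)-c["eye"])@R.from_euler("xyz",c["orientation"]).as_matrix()
    return np.c_[K[0,0]*q[:,0]/-q[:,2]+K[0,2], K[1,1]*-q[:,1]/-q[:,2]+K[1,2]]
def crop(im,box,s,name):
    x0,y0,x1,y1=box; cv2.imwrite("pics/"+name,cv2.cvtColor(cv2.resize(im[y0:y1,x0:x1],None,fx=s,fy=s,interpolation=cv2.INTER_CUBIC),cv2.COLOR_RGB2BGR))
E
python3 - <<'E'
from h import *
import bench; print([n for n in dir(bench) if n[0]!='_'], getattr(bench,'hold_point_z',None))
im=snapshot("top"); hsv=cv2.cvtColor(im,cv2.COLOR_RGB2HSV)
for n,p in dict(wood=(300,280),handle=(250,210),brush=(375,246),tape=(308,224),lime=(388,190),foam=(399,180),weight=(188,244),shadow=(250,320)).items(): print(n,hsv[p[1],p[0]])
lime=cv2.inRange(hsv,(28,150,90),(45,255,255))
dark=cv2.inRange(hsv,(0,0,0),(180,255,60))
n,l,s,c=cv2.connectedComponentsWithStats(lime|dark)
for i in range(1,n):
    m=l==i
    if s[i][4]>300 and (lime[m]>0).sum()>150:
        pts=np.argwhere(m)[:,::-1]; W=onz("top",pts,.015)[:,:2]
        r=cv2.minAreaRect(W.astype(np.float32)*1000)
        ml=m&(lime>0); L=onz("top",np.argwhere(ml)[:,::-1],.006)[:,:2]
        w,v=np.linalg.eigh(np.cov(L.T)); rl=cv2.minAreaRect(L.astype(np.float32)*1000)
        print(c[i].round(1),"blockcentroid",W.mean(0).round(4),"rect",np.round(r[0],1),np.round(r[1],1),round(r[2],1),"lime",L.mean(0).round(4),np.round(rl[0],1),np.round(rl[1],1),round(rl[2],1),"axis",v[:,1].round(3))
crop(im,(140,130,420,310),2.8,"c1.png")
E
```

```text
['IKError', 'calibration', 'close_job', 'get_obs', 'hold_point_z', 'snapshot'] 0.0188
wood [ 21 127 131]
handle [ 14 175 109]
brush [ 16 193 128]
tape [ 17 255 134]
lime [ 32 255 135]
foam [ 26 164  42]
weight [16 49 68]
shadow [ 18 135  72]
[244.9 158.6] blockcentroid [0.653  0.1157] rect [653.8 115.8] [ 91.5 176.8] 72.3 lime [0.6455 0.119 ] [654.9 116. ] [ 67.2 153.8] 72.4 axis [-0.954  0.298]
[320.8 161.2] blockcentroid [ 0.6439 -0.1277] rect [ 644.2 -127.5] [94.5 97.1] 59.5 lime [ 0.6459 -0.129 ] [ 645.8 -128.7] [72.  73.2] 59.7 axis [-0.897  0.442]
[388.8 193. ] blockcentroid [ 0.5409 -0.3432] rect [ 542.3 -343.3] [ 81.2 161.4] 87.0 lime [ 0.5421 -0.3454] [ 543.5 -344.5] [ 54.5 139.1] 88.4 axis [-0.999  0.048]
[167.6 191.7] blockcentroid [0.5467 0.3608] rect [546.6 360.9] [97.1 92.8] 61.6 lime [0.5467 0.3637] [548.4 362.8] [68.8 71.1] 60.3 axis [-0.952  0.305]
```

View pics/c1.png

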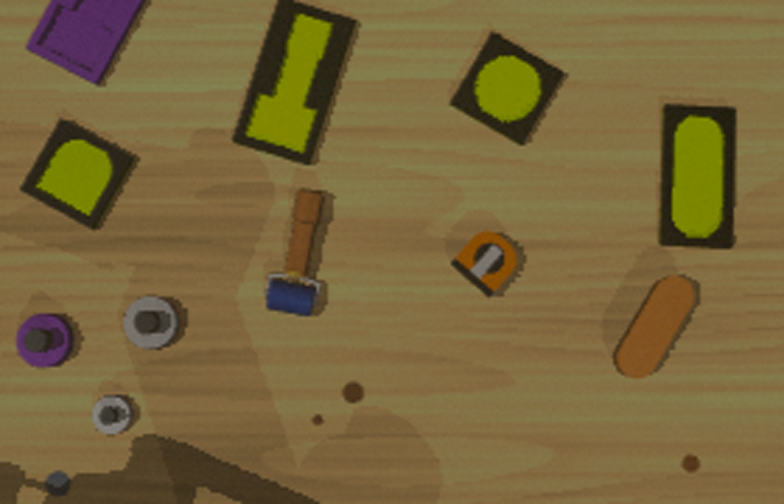

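Run:
```python
from h import *
im=snapshot("top"); hsv=cv2.cvtColor(im,cv2.COLOR_RGB2HSV)
def comp(mask,near,close=3):
    mask=cv2.morphologyEx(mask,cv2.MORPH_CLOSE,np.ones((close,close),np.uint8))
    n,l,s,c=cv2.connectedComponentsWithStats(mask)
    i=min([k for k in range(1,n) if s[k][4]>20],key=lambda k:np.hypot(*(c[k]-near)))
    return np.argwhere(l==i)[:,::-1]
def rep(name,pts,z):
    W=onz("top",pts,z)[:,:2]; r=cv2.minAreaRect(W.astype(np.float32)*1000); w,v=np.linalg.eigh(np.cov(W.T))
    print(name,len(pts),"cen",W.mean(0).round(4),"rect",np.round(r[0],1),np.round(r[1],1),round(r[2],1),"axis",v[:,1].round(3)); return W
br=cv2.inRange(hsv,(5,158,75),(18,255,255))
rep("brush",comp(br,(375,246)),.042)
rep("handle",comp(br,(250,210)),.018)
rep("blue",comp(cv2.inRange(hsv,(100,100,30),(130,255,255)),(244,236)),.02)
gray=cv2.inRange(hsv,(0,0,30),(180,75,255))
rep("weight",comp(gray,(194,244)),.022)
rep("small",comp(gray,(180,278)),.015)
tp=cv2.inRange(hsv,(5,190,70),(20,255,255))|gray|cv2.inRange(hsv,(0,0,0),(180,255,50))
rep("tape",comp(tp,(314,223),5),.032)
rep("tape orange",comp(cv2.inRange(hsv,(5,190,70),(20,255,255)),(314,223),3),.032)
rep("jar",comp(cv2.inRange(hsv,(22,190,90),(45,255,255)),(460,207)),.06)
rep("can",comp(cv2.inRange(hsv,(100,100,30),(130,255,255)),(71,206)),.19)
v=np.zeros_like(im)
for p,col in ((comp(br,(375,246)),(255,120,0)),(comp(br,(250,210)),(255,0,0)),(comp(gray,(194,244)),(200,200,200)),(comp(tp,(314,223),5),(0,255,0))): v[p[:,1],p[:,0]]=col
crop(np.hstack([v[190:270,170:400]]),(0,0,230,80),3,"mask.png")
crop(snapshot("side"),(200,150,380,330),3.3,"s1.png")
```

```text
brush 572 cen [ 0.3715 -0.2847] rect [ 371.9 -284.4] [ 48.6 125.7] 59.0 axis [-0.843  0.539]
handle 225 cen [0.4824 0.1054] rect [480.2 106. ] [27.4 92.6] 79.1 axis [-0.983  0.186]
blue 103 cen [0.4027 0.1197] rect [402.6 119.6] [45.8 21.2] 75.8 axis [0.254 0.967]
weight 292 cen [0.3779 0.2747] rect [378.  274.5] [56.4 58.2] 27.3 axis [-0.121  0.993]
small 154 cen [0.2758 0.3176] rect [276.5 317.5] [40.3 40.5] 1.1 axis [-0.021  1.   ]
tape 321 cen [ 0.4455 -0.1011] rect [ 446.6 -102.3] [57.5 59.9] 49.9 axis [-0.832  0.555]
tape orange 181 cen [ 0.4486 -0.1036] rect [ 449.3 -104.5] [57.5 52.9] 48.5 axis [0.673 0.739]
jar 174 cen [ 0.4929 -0.5563] rect [ 493.6 -556.5] [43.1 43.7] 87.6 axis [-0.074  0.997]
can 279 cen [0.484  0.5851] rect [484.1 584.8] [50.3 49.8] 46.0 axis [-0.999 -0.035]
```

View pics/mask.png

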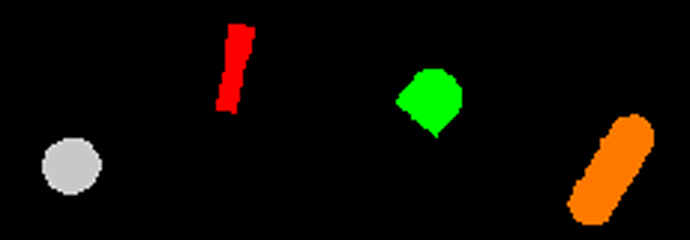

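The masks match the given sizes: weight disc 57 mm against 60, tape 58×59 mm against 58×58, brush 49×126 mm against 44×125. The roller's origin also agrees from two cues, handle centre and blue cylinder, to within 1 mm. Next is a small planner that prints the rows.

```bash
cat > plan.py <<'E'
# usage: plan.py x y z yawdeg [maxstep_cm] : rows from the measured pose to the target, tool down
import sys; from h import *
x,y,z,yaw=map(float,sys.argv[1:5]); ms=float(sys.argv[5]) if len(sys.argv)>5 else 4.8
o=get_obs(); p=o["tool_pos"]; C=R.from_euler("xyz",o["ee_rot"]); G=R.from_euler("xyz",[np.pi,0,np.radians(yaw)])
rv=(C.inv()*G).as_rotvec(); d=np.array([x,y,z])-p
n=max(1,int(np.ceil(max(np.linalg.norm(d)*100/ms,np.linalg.norm(rv)/.14))))
rows=[]
for i in range(n):
    s=(C*R.from_rotvec(rv*i/n)).inv().apply(d/n)*100
    rows.append(" ".join(f"{v:.2f}" for v in s)+" "+" ".join(f"{v:.3f}" for v in rv/n))
for i in range(0,n,5): print("; ".join(rows[i:i+5]))
print("t",round(o["time"],2),p.round(4),np.degrees(o["ee_rot"]).round(1),"w",round(o["width"],4),"F",o["wrist_force"].round(1))
E
python3 plan.py .4525 .1108 .12 169.5
```

```text
-3.70 -2.94 0.42 -0.000 -0.000 -0.008; -3.68 -2.97 0.42 -0.000 -0.000 -0.008; -3.66 -2.99 0.42 -0.000 -0.000 -0.008; -3.63 -3.02 0.42 -0.000 -0.000 -0.008; -3.61 -3.05 0.42 -0.000 -0.000 -0.008
-3.59 -3.08 0.42 -0.000 -0.000 -0.008; -3.56 -3.10 0.42 -0.000 -0.000 -0.008; -3.54 -3.13 0.42 -0.000 -0.000 -0.008; -3.51 -3.16 0.42 -0.000 -0.000 -0.008; -3.49 -3.19 0.42 -0.000 -0.000 -0.008
-3.46 -3.21 0.42 -0.000 -0.000 -0.008
t 0.25 [0.1454 0.5301 0.1658] [-179.9   -0.   164.7] w 0.0939 F [-1.1 -0.3  0.3]
```

Call:
step_arm(increments="-3.7 -2.95 0.4 0 0 -0.008; -3.7 -2.95 0.4 0 0 -0.008; -3.65 -3 0.4 0 0 -0.008; -3.65 -3 0.4 0 0 -0.008; -3.6 -3.05 0.4 0 0 -0.008")

```text
time: 0.75
tool_pos: [0.2862, 0.3385, 0.1462]
ee_rot: [3.141, 0.0, 2.915]
wrist_force: [0.0, 1.2, -0.2]
width: 0.0938
```

Call:
step_arm(increments="-3.6 -3.1 0.4 0 0 -0.008; -3.55 -3.1 0.4 0 0 -0.008; -3.55 -3.15 0.4 0 0 -0.008; -3.5 -3.15 0.4 0 0 -0.008; -3.5 -3.2 0.4 0 0 -0.008")

```text
time: 1.25
tool_pos: [0.4264, 0.1476, 0.1264]
ee_rot: [3.141, 0.001, 2.954]
wrist_force: [1.1, 0.1, 0.3]
width: 0.0939
```

```bash
python3 plan.py .4525 .1108 .06 169.5; python3 plan.py .4525 .1108 .013 169.5
```

```text
-1.62 -1.57 3.32 0.000 0.000 -0.002; -1.62 -1.57 3.32 0.000 0.000 -0.002
t 1.25 [0.4264 0.1476 0.1264] [180.    0.  169.3] w 0.0939 F [1.1 0.1 0.3]
-1.08 -1.04 3.78 0.000 0.000 -0.001; -1.08 -1.05 3.78 0.000 0.000 -0.001; -1.08 -1.05 3.78 0.000 0.000 -0.001
t 1.25 [0.4264 0.1476 0.1264] [180.    0.  169.3] w 0.0939 F [1.1 0.1 0.3]
```

Call:
step_arm(increments="-1.6 -1.6 3 0 0 -0.002; -1.6 -1.6 3 0 0 0; 0 0 0 0 0 0; 0 0 0 0 0 0")

```text
time: 1.65
tool_pos: [0.4505, 0.112, 0.0661]
ee_rot: [3.141, -0.002, 2.955]
wrist_force: [0.1, 0.5, 0.5]
width: 0.0941
```

```bash
python3 plan.py .4525 .1108 .012 169.5 3
python3 - <<'E'
from h import *
crop(snapshot("top"),(200,170,300,250),6,"r1.png")
E
```

```text
-0.11 -0.04 2.70 0.000 -0.001 -0.002; -0.11 -0.04 2.70 0.000 -0.001 -0.002
t 1.65 [0.4505 0.112  0.0661] [ 1.800e+02 -1.000e-01  1.693e+02] w 0.0941 F [0.1 0.5 0.5]
```

View pics/r1.png

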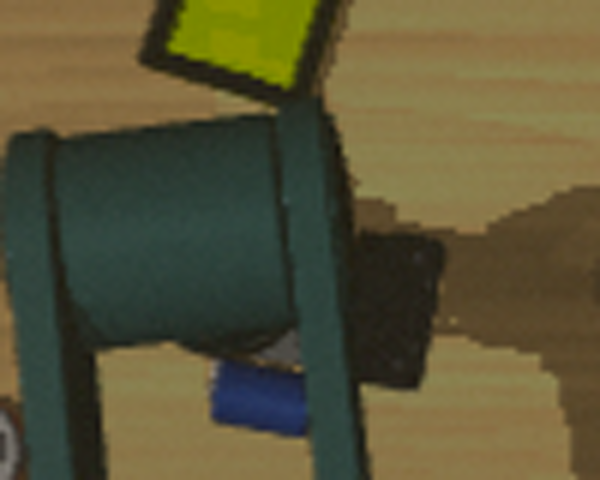

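From above, the arm hides the grasp and only the blue roller shows, around pixel (243,237). I'll descend and check from the side.

Call:
step_arm(increments="-0.1 -0.05 1.8 0 0 -0.003; -0.1 -0.05 1.8 0 0 0; 0 0 1.8 0 0 0; 0 0 0 0 0 0; 0 0 0 0 0 0")

```text
time: 2.2
tool_pos: [0.4536, 0.1116, 0.014]
ee_rot: [3.141, 0.002, 2.96]
wrist_force: [0.9, -0.4, -0.0]
width: 0.094
```

Call:
step_arm(increments="0 0 0 0 0 0; 0 0 0 0 0 0; 0 0 0 0 0 0; 0 0 0 0 0 0; 0 0 0 0 0 0", claw=1)

```text
time: 2.7
tool_pos: [0.453, 0.1105, 0.0126]
ee_rot: [3.141, 0.0, 2.959]
wrist_force: [-0.2, -1.3, -0.4]
width: 0.0571
```

```bash
python3 plan.py .6487 .1172 .08 162.4
python3 - <<'E'
from h import *
crop(snapshot("side"),(230,180,370,285),5.6,"r2.png")
E
```

```text
-3.83 0.84 -1.35 0.000 0.000 0.025; -3.80 0.94 -1.35 0.000 0.000 0.025; -3.78 1.03 -1.35 0.000 0.000 0.025; -3.75 1.13 -1.35 0.000 0.000 0.025; -3.72 1.22 -1.35 0.000 0.000 0.025
t 2.7 [0.453  0.1105 0.0126] [180.    0.  169.5] w 0.0571 F [-0.2 -1.3 -0.4]
```

View pics/r2.png

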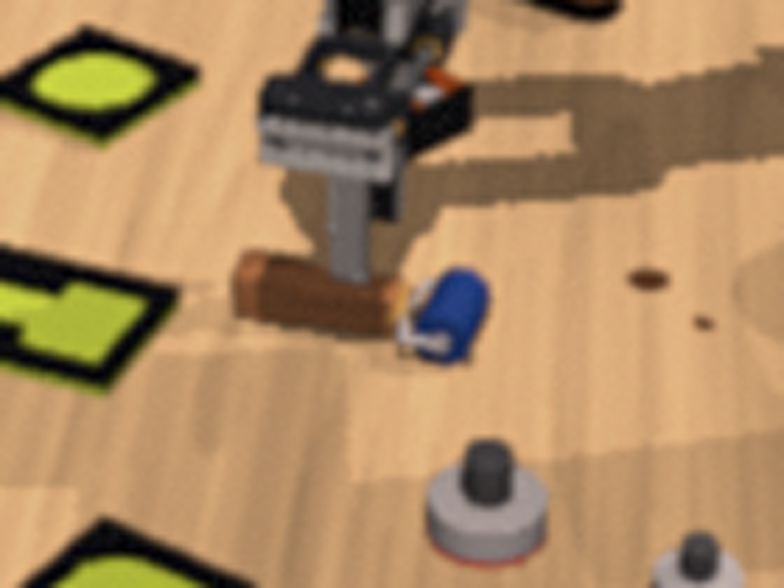

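The side view shows the fingers straddling the slim handle at about pixel (292,228), and they are still closing.

Call:
step_arm(increments="0 0 0 0 0 0; 0 0 0 0 0 0; 0 0 0 0 0 0; 0 0 0 0 0 0; 0 0 0 0 0 0")

```text
time: 3.25
tool_pos: [0.4529, 0.1106, 0.0124]
ee_rot: [3.142, -0.0, 2.959]
wrist_force: [-0.2, -0.4, 0.2]
width: 0.0132
```

Call:
step_arm(increments="0 0 0 0 0 0; 0 0 -2 0 0 0; 0 0 -2 0 0 0; 0 0 -2 0 0 0; 0 0 0 0 0 0")

```text
time: 3.75
tool_pos: [0.4553, 0.1109, 0.0755]
ee_rot: [3.14, 0.006, 2.959]
wrist_force: [0.4, 0.2, -0.8]
width: 0.0008
```

```bash
python3 plan.py .6487 .1172 .072 162.4 3.9
```

```text
-3.78 0.83 0.09 0.000 0.001 0.025; -3.76 0.92 0.09 0.000 0.001 0.025; -3.74 1.01 0.08 0.000 0.001 0.025; -3.71 1.11 0.08 0.000 0.001 0.025; -3.68 1.20 0.07 0.000 0.001 0.025
t 3.75 [0.4553 0.1109 0.0755] [179.9   0.4 169.5] w 0.0008 F [ 0.4  0.2 -0.8]
```

The grasp missed: the width went to 0, and I shouldn't have lifted before checking it. I'll compare the projections.

Run:
```python
from h import *
im=snapshot("side")
for n,p in dict(tcp0=(.453,.1105,.0126),fin=(.458,.138,.0126),fin2=(.448,.082,.0126),handle_org=(.4525,.1108,.017),end=(.4525+.0737,.1108-.0137,.017),blue=(.4525-.049,.1108+.009,.017),weight=(.378,.2745,.022),winl=(.6445,-.128,.006),tcpnow=get_obs()["tool_pos"]).items(): print(n,proj("side",p).round(1),proj("top",p).round(1))
crop(im,(230,180,370,285),5.6,"r3.png")
```

```text
tcp0 [[295.3 234.8]] [[246.2 220.9]]
fin [[292.8 239.9]] [[237.6 219.3]]
fin2 [[297.7 229.6]] [[255.2 222.4]]
handle_org [[295.4 233.6]] [[246. 221.]]
end [[272.2 229.9]] [[250.5 197.8]]
blue [[311.3 236.1]] [[243.1 236.5]]
weight [[317.2 267.2]] [[193.4 244.8]]
winl [[247.1 195.1]] [[320.7 161.6]]
tcpnow [[294.9 218.1]] [[244.6 219.1]]
```

View pics/r3.png

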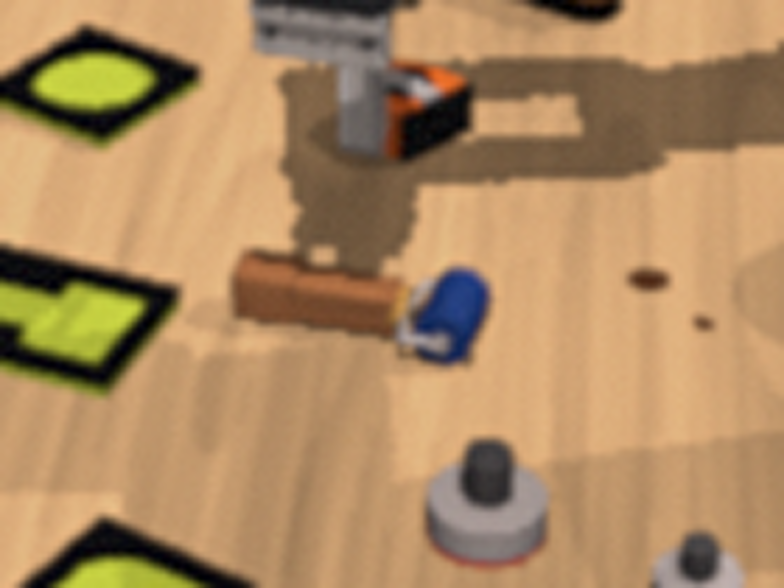

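Run:
```python
from h import *
o=get_obs(); t=o["tool_pos"]; M=R.from_euler("xyz",o["ee_rot"]).as_matrix()
print(M.round(3), o["ee_rot"], o["joint_positions"].round(4))
for dz in (0,.01,.0188,.025,.03): print(dz,proj("side",t+[0,0,dz]).round(1))
s=np.array([.1454,.5299,.1653]); y=R.from_euler("xyz",[-3.1396,0,2.8738]).as_matrix()[:,1]
for k in (-.053,.053):
  for dz in (0,.025): print("start finger",k,dz,proj("side",s+k*y+[0,0,dz]).round(1),proj("top",s+k*y+[0,0,dz]).round(1))
im=cv2.cvtColor(cv2.imread("pics/side0.png"),cv2.COLOR_BGR2RGB)
a=cv2.resize(im[225:315,380:470],None,fx=5,fy=5); b=cv2.resize(cv2.cvtColor(snapshot("side"),cv2.COLOR_RGB2BGR)[150:240,250:340],None,fx=5,fy=5) 
cv2.imwrite("pics/st.png",np.hstack([cv2.cvtColor(a,cv2.COLOR_RGB2BGR),b])[:, :800])
```

```text
[[-0.983  0.182  0.003]
 [ 0.182  0.983  0.   ]
 [-0.003  0.001 -1.   ]] [3.14048702 0.00331597 2.9587729 ] [ 1.1780e-01 -6.3300e-02  1.7080e+00  1.0000e-04  1.4934e+00 -1.2702e+00]
0 [[294.9 218.1]]
0.01 [[294.9 215.3]]
0.0188 [[294.9 212.8]]
0.025 [[294.9 211. ]]
0.03 [[294.9 209.6]]
start finger -0.053 0 [[426.8 280.6]] [[107.  334.4]]
start finger -0.053 0.025 [[428.4 271.7]] [[103.3 336.1]]
start finger 0.053 0 [[419.5 312.6]] [[ 70.1 324.1]]
start finger 0.053 0.025 [[421.2 303.4]] [[ 65.7 325.6]]
```

View pics/st.png

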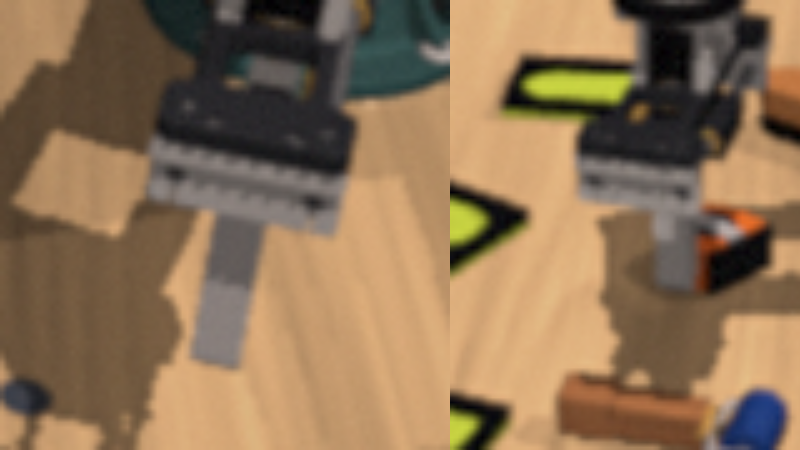

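The fingertip appears about 10 px (about 37 mm) above where tool_pos puts it, both here and at the start, with no sideways offset. So the real fingertips sit roughly 37 mm higher than reported, which would have closed them above the handle. I'll reopen, descend with force guarding, and calibrate against the bench.

Call:
step_arm(increments="-0.05 0.05 1.2 0 -0.003 0; 0 0 1.2 0 0 0; 0 0 1.2 0 0 0; 0 0 0 0 0 0; 0 0 0 0 0 0", claw=-1)

```text
time: 4.35
tool_pos: [0.4527, 0.1109, 0.0352]
ee_rot: [-3.141, 0.001, 2.959]
wrist_force: [-0.5, -0.4, 0.3]
width: 0.0367
```

Call:
step_arm(increments="0 0 0 0 0 0; 0 0 0 0 0 0; 0 0 0 0 0 0; 0 0 0 0 0 0; 0 0 0 0 0 0")

```text
time: 4.85
tool_pos: [0.4537, 0.111, 0.0367]
ee_rot: [3.141, 0.004, 2.959]
wrist_force: [0.1, 0.4, 0.2]
width: 0.0773
```

Call:
step_arm(increments="0 0 1 0 0 0; 0 0 1 0 0 0; 0 0 1 0 0 0; 0 0 0 0 0 0; 0 0 0 0 0 0")

```text
time: 5.35
tool_pos: [0.453, 0.1109, 0.0056]
ee_rot: [-3.141, 0.002, 2.959]
wrist_force: [-0.1, 0.4, 0.3]
width: 0.0942
```

```bash
python3 plan.py .4525 .1108 .0 169.5
python3 - <<'E'
from h import *
crop(snapshot("side"),(230,180,370,285),5.6,"r4.png")
t=get_obs()["tool_pos"]; M=R.from_euler("xyz",get_obs()["ee_rot"]).as_matrix()
for dz in (0,.02,.037): print(dz,[((proj("side",t+k*M[:,1]+[0,0,dz])-[230,180])*5.6).round(0).tolist() for k in (-.053,.053)])
E
```

```text
0.05 -0.02 0.56 -0.000 0.002 0.000
t 5.35 [0.453  0.1109 0.0056] [-1.800e+02  1.000e-01  1.695e+02] w 0.0942 F [-0.1  0.4  0.3]
0 [[[390.0, 265.0]], [[338.0, 372.0]]]
0.02 [[[390.0, 235.0]], [[338.0, 341.0]]]
0.037 [[[390.0, 210.0]], [[337.0, 315.0]]]
```

View pics/r4.png

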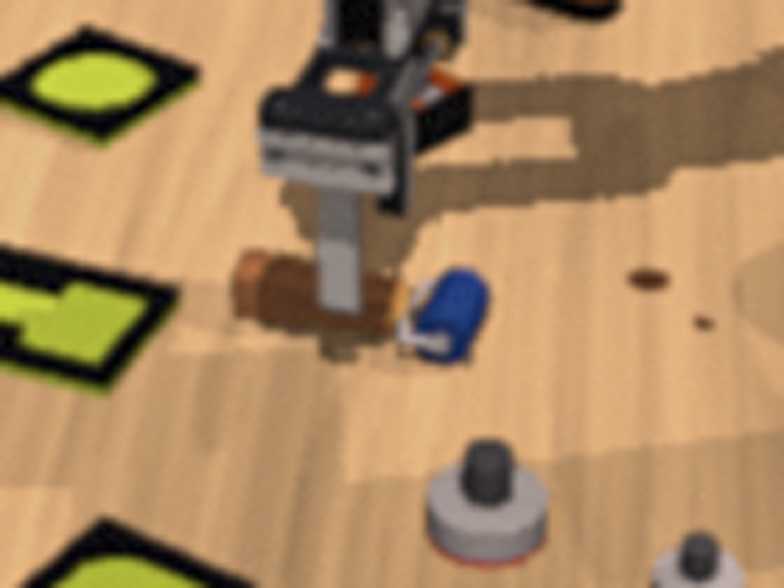

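The near fingertip is at crop (339,310), which matches an offset of about 0.038–0.040. I'll descend to a tool_pos z of about -0.022.

Call:
step_arm(increments="0 0 0.9 0 0 0; 0 0 0.9 0 0 0; 0 0 0.9 0 0 0; 0 0 0 0 0 0; 0 0 0 0 0 0")

```text
time: 5.9
tool_pos: [0.4533, 0.1109, -0.0212]
ee_rot: [-3.141, 0.002, 2.959]
wrist_force: [0.2, -0.3, -0.2]
width: 0.0941
```

Call:
step_arm(increments="0 0 0.3 0 0 0; 0 0 0 0 0 0; 0 0 0.3 0 0 0; 0 0 0 0 0 0")

```text
time: 6.3
tool_pos: [0.4535, 0.1109, -0.0269]
ee_rot: [-3.142, 0.003, 2.959]
wrist_force: [-0.0, -0.8, -0.4]
width: 0.094
```

Call:
step_arm(increments="0 0 0.2 0 0 0; 0 0 0 0 0 0; 0 0 0.2 0 0 0; 0 0 0 0 0 0")

```text
time: 6.7
tool_pos: [0.4535, 0.1109, -0.0309]
ee_rot: [-3.142, 0.003, 2.959]
wrist_force: [-0.4, 0.3, -1.0]
width: 0.0938
```

Call:
step_arm(increments="0 0 0.2 0 0 0; 0 0 0 0 0 0")

```text
time: 6.9
tool_pos: [0.4535, 0.1109, -0.0329]
ee_rot: [-3.142, 0.003, 2.959]
wrist_force: [0.8, 0.7, 0.4]
width: 0.0939
```

Call:
step_arm(increments="0 0 0.2 0 0 0; 0 0 0 0 0 0")

```text
time: 7.1
tool_pos: [0.4535, 0.1109, -0.0349]
ee_rot: [-3.141, 0.002, 2.959]
wrist_force: [-0.3, -0.2, 0.1]
width: 0.0943
```

Call:
step_arm(increments="0 0 0.2 0 0 0; 0 0 0 0 0 0")

```text
time: 7.3
tool_pos: [0.4535, 0.1109, -0.0369]
ee_rot: [-3.142, 0.003, 2.959]
wrist_force: [0.5, 0.3, -0.3]
width: 0.0944
```

Call:
step_arm(increments="0 0 0.2 0 0 0; 0 0 0 0 0 0")

```text
time: 7.5
tool_pos: [0.4538, 0.1109, -0.0387]
ee_rot: [3.142, 0.003, 2.959]
wrist_force: [-0.5, -0.0, -0.7]
width: 0.094
```

Call:
step_arm(increments="0 0 0.1 0 0 0; 0 0 0 0 0 0")

```text
time: 7.7
tool_pos: [0.4538, 0.1109, -0.0388]
ee_rot: [3.142, 0.003, 2.959]
wrist_force: [-1.6, -1.5, 5.2]
width: 0.0936
```

Call:
step_arm(increments="0 0 0.1 0 0 0; 0 0 0 0 0 0")

```text
time: 7.9
tool_pos: [0.4539, 0.111, -0.0389]
ee_rot: [3.142, 0.003, 2.959]
wrist_force: [-3.9, -1.1, 10.7]
width: 0.0939
```

Bench contact comes at tool_pos z = -0.0385, so the true tip z is tool_pos z + 0.0385. Next I raise the tip to about 12 mm and grip.

Call:
step_arm(increments="0 0 -0.7 0 0 0; 0 0 -0.7 0 0 0; 0 0 0 0 0 0; 0 0 0 0 0 0; 0 0 0 0 0 0", claw=1)

```text
time: 8.4
tool_pos: [0.4534, 0.1109, -0.027]
ee_rot: [-3.141, 0.002, 2.959]
wrist_force: [-0.0, 0.5, 0.4]
width: 0.0573
```

Call:
step_arm(increments="0 0 0 0 0 0; 0 0 0 0 0 0; 0 0 0 0 0 0; 0 0 0 0 0 0; 0 0 0 0 0 0")

```text
time: 8.9
tool_pos: [0.4537, 0.1109, -0.0267]
ee_rot: [-3.142, 0.003, 2.959]
wrist_force: [-0.9, 0.0, 0.1]
width: 0.0241
```

Call:
step_arm(increments="0 0 0 0 0 0; 0 0 0 0 0 0; 0 0 0 0 0 0")

```text
time: 9.2
tool_pos: [0.4537, 0.1109, -0.0267]
ee_rot: [-3.142, 0.003, 2.959]
wrist_force: [0.3, -0.3, -1.3]
width: 0.0236
```

Call:
step_arm(increments="0 0 -1.5 0 0 0; 0 0 -2 0 0 0; 0 0 -2 0 0 0; 0 0 -1 0 0 0; 0 0 0 0 0 0")

```text
time: 9.7
tool_pos: [0.4547, 0.1112, 0.0398]
ee_rot: [3.14, 0.006, 2.959]
wrist_force: [-0.6, 0.1, -1.2]
width: 0.0236
```

```bash
sed -i 's/^o=get_obs/z-=.0385 # z given is that of the real fingertip\no=get_obs/' plan.py; python3 plan.py .6495 .117 .075 162.4 3.8
```

```text
-3.17 0.69 0.08 0.000 0.001 0.021; -3.16 0.75 0.07 0.000 0.001 0.021; -3.14 0.82 0.07 0.000 0.001 0.021; -3.13 0.88 0.07 0.000 0.001 0.021; -3.11 0.95 0.06 0.000 0.001 0.021
-3.09 1.01 0.06 0.000 0.001 0.021
t 9.7 [0.4547 0.1112 0.0398] [179.9   0.3 169.5] w 0.0236 F [-0.6  0.1 -1.2]
```

Call:
step_arm(increments="-3.15 0.7 0 0 0 0.02; -3.15 0.75 0 0 0 0.02; -3.15 0.8 0 0 0 0.02; -3.15 0.9 0 0 0 0.02; -3.1 0.95 0 0 0 0.02")

```text
time: 10.2
tool_pos: [0.6159, 0.1162, 0.0367]
ee_rot: [-3.141, 0.0, 2.858]
wrist_force: [0.2, -0.0, -1.0]
width: 0.024
```

Call:
step_arm(increments="-3.1 1 0 0 0 0.021; 0 0 0 0 0 0; 0 0 0 0 0 0; 0 0 0 0 0 0")

```text
time: 10.6
tool_pos: [0.6468, 0.1172, 0.0378]
ee_rot: [-3.141, 0.0, 2.838]
wrist_force: [-0.5, 0.0, -0.8]
width: 0.0235
```

```bash
python3 plan.py .6497 .1168 .022 162.4 2
python3 - <<'E'
from h import *
im=cv2.cvtColor(snapshot("side"),cv2.COLOR_RGB2HSV)
m=cv2.inRange(im,(105,150,40),(125,255,255))[180:300,180:330]; c=cv2.moments(m,True); c=np.array([c["m10"]/c["m00"]+180,c["m01"]/c["m00"]+180]); print("blue",c.round(1))
d=np.array([np.cos(np.radians(162.4)),np.sin(np.radians(162.4)),0]); t=get_obs()["tool_pos"]
# underside expected at tool_pos+.0385-.0118
print("expected",proj("side",t+[0,0,.0385-.0118+.017]+.051*d).round(1))
E
```

```text
-0.10 0.02 1.81 -0.000 0.000 0.001; -0.10 0.02 1.81 -0.000 0.000 0.001; -0.10 0.02 1.81 -0.000 0.000 0.001
t 10.6 [0.6468 0.1172 0.0378] [-180.     0.   162.6] w 0.0235 F [-0.5  0.  -0.8]
blue [255.8 272.4]
expected [[246.1 217.4]]
```

```bash
cat > blue.py <<'E'
from h import *
im=cv2.cvtColor(snapshot("side"),cv2.COLOR_RGB2HSV)
m=cv2.inRange(im,(105,130,30),(128,255,255)); m[270:]=0
n,l,s,c=cv2.connectedComponentsWithStats(m); print([(c[i].round(1),s[i][4]) for i in range(1,n) if s[i][4]>20])
E
python3 blue.py
```

```text
[(array([245.6, 216.5]), np.int32(122))]
```

Call:
step_arm(increments="-0.1 0 1.5 0 0 0; -0.1 0 1.5 0 0 0; -0.1 0.05 1.5 0 0 0; 0 0 0.6 0 0 0; 0 0 0 0 0 0")

```text
time: 11.2
tool_pos: [0.6497, 0.1166, -0.0148]
ee_rot: [-3.14, -0.001, 2.838]
wrist_force: [-1.4, -0.3, -1.3]
width: 0.0239
```

Call:
step_arm(increments="0 0 0.2 0 0 0; 0 0 0 0 0 0; 0 0 0 0 0 0")

```text
time: 11.5
tool_pos: [0.6521, 0.1169, -0.0132]
ee_rot: [3.14, 0.004, 2.838]
wrist_force: [-0.0, -0.3, -0.9]
width: 0.024
```

Call:
step_arm(increments="0.2 0 0.3 0 0 0; 0 0 0.3 0 0 0; 0 0 0 0 0 0; 0 0 0 0 0 0")

```text
time: 11.9
tool_pos: [0.6494, 0.1174, -0.0202]
ee_rot: [3.141, 0.003, 2.838]
wrist_force: [0.3, -0.5, -1.4]
width: 0.0236
```

Call:
step_arm(increments="0 0 0 0 0 0; 0 0 0 0 0 0; 0 0 0 0 0 0; 0 0 0 0 0 0; 0 0 0 0 0 0", claw=-0.2)

```text
time: 12.4
tool_pos: [0.6497, 0.1174, -0.0199]
ee_rot: [3.141, 0.003, 2.838]
wrist_force: [-0.0, -0.1, 0.4]
width: 0.0557
```

Call:
step_arm(increments="0 0 -1 0 0 0; 0 0 -2 0 0 0; 0 0 -3 0 0 0; 0 0 -3 0 0 0; 0 0 0 0 0 0", claw=-1)

```text
time: 12.9
tool_pos: [0.6532, 0.1178, 0.0773]
ee_rot: [3.137, 0.014, 2.838]
wrist_force: [0.1, 0.1, 0.9]
width: 0.092
```

```bash
python3 blue.py;  python3 plan.py .3718 -.2846 .09 148 4.8
```

```text
[(array([246.4, 232.8]), np.int32(117))]
1.34 -4.25 0.18 0.000 0.001 0.023; 1.24 -4.28 0.18 0.000 0.001 0.023; 1.14 -4.31 0.18 0.000 0.001 0.023; 1.04 -4.33 0.19 0.000 0.001 0.023; 0.94 -4.36 0.19 0.000 0.001 0.023
0.84 -4.38 0.19 0.000 0.001 0.023; 0.73 -4.40 0.20 0.000 0.001 0.023; 0.63 -4.41 0.20 0.000 0.001 0.023; 0.53 -4.42 0.20 0.000 0.001 0.023; 0.43 -4.44 0.20 0.000 0.001 0.023
0.32 -4.44 0.20 0.000 0.001 0.023
t 12.95 [0.6517 0.1177 0.0742] [179.8   0.6 162.6] w 0.0932 F [ 0.5  0.4 -0.3]
```

Call:
step_arm(increments="1.35 -4.25 0 0 0 0.023; 1.25 -4.3 0 0 0 0.023; 1.15 -4.3 0 0 0 0.023; 1.05 -4.3 0 0 0 0.023; 0.95 -4.35 0 0 0 0.023")

```text
time: 13.45
tool_pos: [0.5193, -0.0659, 0.0681]
ee_rot: [3.141, 0.0, 2.722]
wrist_force: [-0.3, -0.3, -0.7]
width: 0.0939
```

Call:
step_arm(increments="0.85 -4.4 0.4 0 0 0.023; 0.75 -4.4 0.4 0 0 0.023; 0.65 -4.4 0.4 0 0 0.023; 0.55 -4.4 0.4 0 0 0.023; 0.45 -4.4 0.4 0 0 0.023")

```text
time: 13.95
tool_pos: [0.3919, -0.2477, 0.0479]
ee_rot: [3.14, 0.001, 2.607]
wrist_force: [1.0, -0.9, -0.1]
width: 0.0937
```

```bash
python3 plan.py .3718 -.2846 .09 148
python3 - <<'E'
from h import *
im=snapshot("top"); crop(im,(200,110,320,210),6,"r5.png")
E
```

```text
-0.15 -4.20 -0.36 0.001 0.001 0.024
t 13.95 [ 0.3919 -0.2477  0.0479] [179.9   0.  149.4] w 0.0937 F [ 1.  -0.9 -0.1]
```

View pics/r5.png

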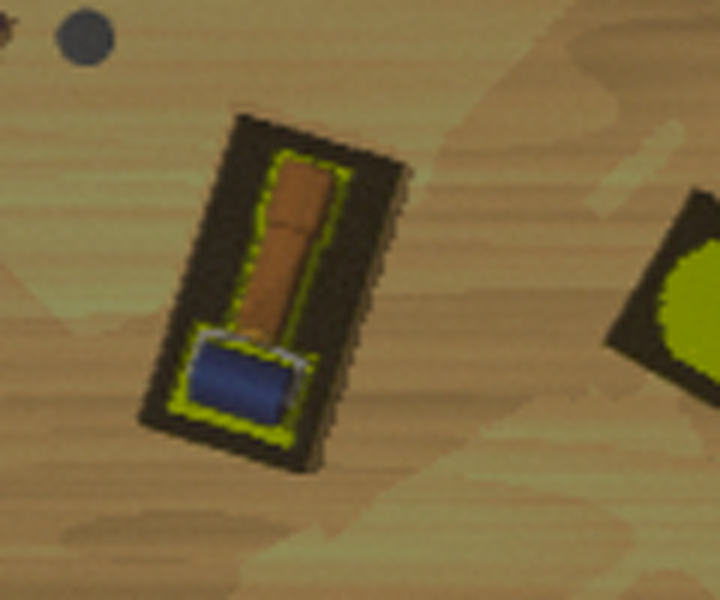

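The roller sits centred and straight in its inlay, with a lime rim all round, at about (245,158). Now the brush.

Call:
step_arm(increments="-0.1 -4.2 0 0 0 0.024; 0 0 0 0 0 0; 0 0 0 0 0 0; 0 0 0 0 0 0")

```text
time: 14.4
tool_pos: [0.3735, -0.2827, 0.0486]
ee_rot: [3.14, 0.001, 2.585]
wrist_force: [-0.3, 0.8, -0.2]
width: 0.0935
```

```bash
python3 plan.py .3718 -.2846 .016 148 2.5
```

```text
0.02 -0.09 2.37 0.001 0.000 0.001; 0.02 -0.09 2.37 0.001 0.000 0.001; 0.02 -0.08 2.37 0.001 0.000 0.001
t 14.4 [ 0.3735 -0.2827  0.0486] [1.799e+02 1.000e-01 1.481e+02] w 0.0935 F [-0.3  0.8 -0.2]
```

Call:
step_arm(increments="0 -0.1 2.3 0 0 0; 0 -0.1 2.3 0 0 0; 0 -0.05 2.3 0 0 0; 0 0 0 0 0 0; 0 0 0 0 0 0")

```text
time: 14.9
tool_pos: [0.3727, -0.2849, -0.0197]
ee_rot: [3.14, 0.002, 2.586]
wrist_force: [0.1, 0.1, 0.0]
width: 0.0939
```

Call:
step_arm(increments="0 0 0 0 0 0; 0 0 0 0 0 0; 0 0 0 0 0 0; 0 0 0 0 0 0; 0 0 0 0 0 0", claw=1)

```text
time: 15.4
tool_pos: [0.3724, -0.2862, -0.0193]
ee_rot: [3.141, 0.003, 2.584]
wrist_force: [-0.4, -0.8, -0.7]
width: 0.0576
```

Call:
step_arm(increments="0 0 0 0 0 0; 0 0 0 0 0 0; 0 0 0 0 0 0; 0 0 0 0 0 0")

```text
time: 15.8
tool_pos: [0.3724, -0.2859, -0.0196]
ee_rot: [3.14, 0.003, 2.584]
wrist_force: [-0.0, 1.1, 0.3]
width: 0.0436
```

Call:
step_arm(increments="0 0 -1.5 0 0 0; 0 0 -2.5 0 0 0; 0 0 -2.5 0 0 0; 0 0 0 0 0 0")

```text
time: 16.2
tool_pos: [0.3741, -0.2881, 0.0486]
ee_rot: [-3.141, 0.01, 2.584]
wrist_force: [-0.2, -0.3, -0.9]
width: 0.0438
```

```bash
python3 plan.py .5415 -.3438 .08 177 4
```

```text
-3.43 0.83 0.18 -0.001 0.002 -0.101; -3.50 0.48 0.17 -0.001 0.002 -0.101; -3.53 0.12 0.16 -0.001 0.002 -0.101; -3.52 -0.23 0.16 -0.001 0.002 -0.101; -3.48 -0.59 0.15 -0.001 0.002 -0.101
t 16.2 [ 0.3741 -0.2881  0.0486] [-180.     0.6  148. ] w 0.0438 F [-0.2 -0.3 -0.9]
```

Call:
step_arm(increments="-3.45 0.8 0 0 0 -0.1; -3.5 0.5 0 0 0 -0.1; -3.5 0.1 0 0 0 -0.1; -3.5 -0.25 0 0 0 -0.1; -3.5 -0.6 0 0 0 -0.1")

```text
time: 16.7
tool_pos: [0.5394, -0.3423, 0.0431]
ee_rot: [3.14, 0.0, 3.088]
wrist_force: [-0.5, -1.1, -0.9]
width: 0.0439
```

Call:
step_arm(increments="0 0 0 0 0 0; 0 0 0 0 0 0")

```text
time: 16.9
tool_pos: [0.5383, -0.3417, 0.0429]
ee_rot: [3.139, -0.001, 3.083]
wrist_force: [-0.1, 0.9, -1.4]
width: 0.0436
```

```bash
python3 plan.py .5415 -.3438 .03 177 2.5
```

```text
-0.11 -0.07 1.71 0.001 -0.000 -0.002; -0.11 -0.07 1.71 0.001 -0.000 -0.002; -0.11 -0.06 1.71 0.001 -0.000 -0.002
t 16.9 [ 0.5383 -0.3417  0.0429] [ 1.799e+02 -1.000e-01  1.767e+02] w 0.0436 F [-0.1  0.9 -1.4]
```

Call:
step_arm(increments="-0.05 -0.1 1.6 0 0 0; -0.05 -0.05 1.6 0 0 0; -0.05 -0.05 1.6 0 0 -0.005; 0 0 0 0 0 0; 0 0 0 0 0 0")

```text
time: 17.4
tool_pos: [0.5398, -0.3441, -0.0033]
ee_rot: [3.141, 0.001, 3.089]
wrist_force: [0.8, -0.1, -1.4]
width: 0.0441
```

```bash
python3 plan.py .5415 -.3438 .0255 177
```

```text
-0.17 0.04 0.97 0.001 0.001 -0.001
t 17.4 [ 0.5398 -0.3441 -0.0033] [1.799e+02 1.000e-01 1.770e+02] w 0.0441 F [ 0.8 -0.1 -1.4]
```

Call:
step_arm(increments="-0.1 0 0.5 0 0 0; 0 0 0.4 0 0 0; 0 0 0 0 0 0; 0 0 0 0 0 0")

```text
time: 17.8
tool_pos: [0.5419, -0.3447, -0.011]
ee_rot: [-3.141, 0.003, 3.089]
wrist_force: [-0.1, -0.0, -1.2]
width: 0.0438
```

Call:
step_arm(increments="0 0 0 0 0 0; 0 0 0 0 0 0; 0 0 0 0 0 0; 0 0 0 0 0 0; 0 0 0 0 0 0", claw=-0.6)

```text
time: 18.3
tool_pos: [0.5418, -0.3448, -0.011]
ee_rot: [-3.141, 0.003, 3.089]
wrist_force: [0.4, 0.0, -0.1]
width: 0.0749
```

Call:
step_arm(increments="0 0 -1 0 0 0; 0 0 -2 0 0 0; 0 0 -3 0 0 0; 0 0 -3 0 0 0; 0 0 0 0 0 0", claw=-1)

```text
time: 18.8
tool_pos: [0.5446, -0.347, 0.086]
ee_rot: [-3.135, 0.013, 3.089]
wrist_force: [0.4, 0.2, 1.9]
width: 0.0934
```

```bash
python3 plan.py .378 .2745 .12 135 4.8
```

```text
1.42 4.37 -0.02 -0.000 0.001 0.052; 1.65 4.29 -0.01 -0.000 0.001 0.052; 1.87 4.20 -0.01 -0.000 0.001 0.052; 2.09 4.09 -0.01 -0.000 0.001 0.052; 2.30 3.98 -0.01 -0.000 0.001 0.052
2.50 3.85 -0.00 -0.000 0.001 0.052; 2.70 3.72 0.00 -0.000 0.001 0.052; 2.89 3.57 0.00 -0.000 0.001 0.052; 3.08 3.41 0.01 -0.000 0.001 0.052; 3.25 3.25 0.01 -0.000 0.001 0.052
3.42 3.07 0.01 -0.000 0.001 0.052; 3.57 2.89 0.02 -0.000 0.001 0.052; 3.72 2.70 0.02 -0.000 0.001 0.052; 3.85 2.50 0.03 -0.000 0.001 0.052
t 18.8 [ 0.5446 -0.347   0.086 ] [-179.6    0.7  177. ] w 0.0934 F [0.4 0.2 1.9]
```

Call:
step_arm(increments="1.4 4.35 0 0 0 0.052; 1.65 4.3 0 0 0 0.052; 1.85 4.2 0 0 0 0.052; 2.1 4.1 0 0 0 0.052; 2.3 4 0 0 0 0.052")

```text
time: 19.3
tool_pos: [0.4811, -0.1208, 0.078]
ee_rot: [3.141, 0.002, 2.826]
wrist_force: [-0.1, 0.3, -0.1]
width: 0.094
```

Call:
step_arm(increments="2.5 3.85 0 0 0 0.052; 2.7 3.7 0 0 0 0.052; 2.9 3.55 0 0 0 0.052; 3.1 3.4 0 0 0 0.052; 3.25 3.25 0 0 0 0.052")

```text
time: 19.8
tool_pos: [0.4207, 0.1004, 0.078]
ee_rot: [3.14, 0.003, 2.566]
wrist_force: [1.3, 0.2, 0.2]
width: 0.0941
```

```bash
python3 plan.py .378 .2745 .11 135 4.8
python3 - <<'E'
from h import *
im=snapshot("top"); crop(im,(330,140,450,240),6,"r6.png")
E
```

```text
3.26 3.07 0.16 0.000 0.001 0.053; 3.42 2.90 0.16 0.000 0.001 0.053; 3.57 2.71 0.16 0.000 0.001 0.053; 3.70 2.52 0.16 0.000 0.001 0.053
t 19.8 [0.4207 0.1004 0.078 ] [179.9   0.2 147. ] w 0.0941 F [1.3 0.2 0.2]
```

View pics/r6.png

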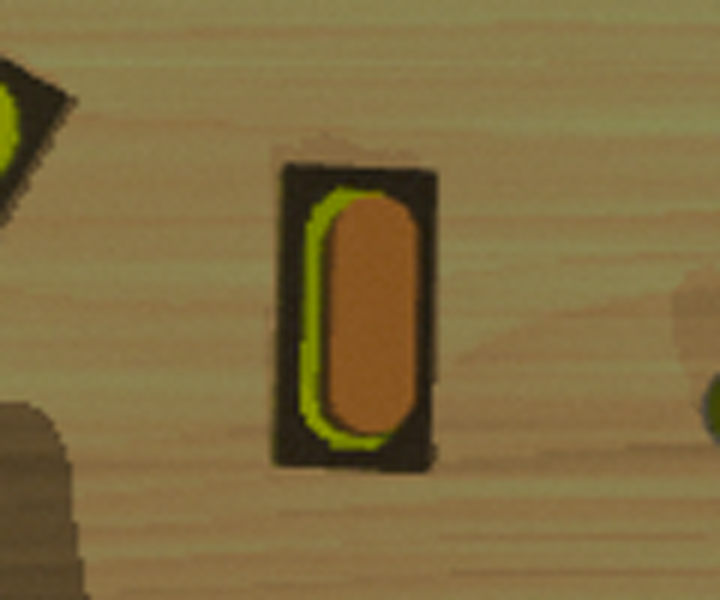

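The brush is straight in its cut-out at about (391,192). Its shift to the right looks like height parallax, which I'll check in numbers.

Call:
step_arm(increments="3.25 3.05 0 0 0 0.053; 3.4 2.9 0 0 0 0.053; 3.55 2.7 0 0 0 0.053; 3.7 2.5 0 0 0 0.053; 0 0 0 0 0 0")

```text
time: 20.35
tool_pos: [0.377, 0.2761, 0.0777]
ee_rot: [3.139, 0.0, 2.363]
wrist_force: [0.4, -0.7, -0.6]
width: 0.0941
```

```bash
python3 plan.py .378 .2745 .065 135 4.8
python3 - <<'E'
from h import *
hsv=cv2.cvtColor(snapshot("top"),cv2.COLOR_RGB2HSV)
m=cv2.inRange(hsv,(5,158,75),(19,255,255)); k=np.zeros_like(m); k[160:225,370:410]=1; m*=k
n,l,s,c=cv2.connectedComponentsWithStats(m); i=1+s[1:,4].argmax()
W=onz("top",np.argwhere(l==i)[:,::-1],.048)[:,:2]; r=cv2.minAreaRect(W.astype(np.float32)*1000); print(s[i][4],W.mean(0).round(4),r)
hs=cv2.cvtColor(snapshot("side"),cv2.COLOR_RGB2HSV)
# knob of the weight in the side view, before the fingers come
print("knob exp",proj("side",(.378,.2745,.048)).round(1))
E
```

```text
-0.09 -0.03 2.56 0.001 0.000 0.004; -0.09 -0.03 2.56 0.001 0.000 0.004
t 20.35 [0.377  0.2761 0.0777] [179.9   0.  135.4] w 0.0941 F [ 0.4 -0.7 -0.6]
541 [ 0.5396 -0.3448] ((539.5679931640625, -345.2132568359375), (43.73283386230469, 119.77076721191406), 88.5159683227539)
knob exp [[317.4 259.7]]
```

The brush is within 2 mm and 1.5° of its inlay. Now lowering onto the weight's knob.

Call:
step_arm(increments="-0.1 -0.05 2.5 0 0 0; -0.1 0 2.5 0 0 0; 0 0 2.5 0 0 0; 0 0 0.8 0 0 0; 0 0 0 0 0 0")

```text
time: 20.95
tool_pos: [0.3796, 0.2685, -0.0062]
ee_rot: [-3.14, 0.002, 2.355]
wrist_force: [0.5, -0.3, 0.1]
width: 0.0939
```

Call:
step_arm(increments="0 0 0 0 0 0; 0 0 0 0 0 0")

```text
time: 21.15
tool_pos: [0.3817, 0.2707, -0.0033]
ee_rot: [3.137, 0.003, 2.356]
wrist_force: [0.6, -0.5, 0.9]
width: 0.0941
```

```bash
python3 plan.py .378 .2745 .0265 135
```

```text
0.53 0.01 0.87 0.005 0.003 0.000
t 21.15 [ 0.3817  0.2707 -0.0033] [179.7   0.2 135. ] w 0.0941 F [ 0.6 -0.5  0.9]
```

Call:
step_arm(increments="0.4 0 0.8 0.004 0.003 0; 0 0 0 0 0 0; 0 0 0 0 0 0; 0 0 0 0 0 0")

```text
time: 21.55
tool_pos: [0.3775, 0.2733, -0.0128]
ee_rot: [-3.14, -0.0, 2.357]
wrist_force: [0.1, -0.3, -0.4]
width: 0.0941
```

```bash
python3 plan.py .378 .2745 .0265 135
```

```text
0.04 0.12 -0.08 -0.002 -0.000 0.001
t 21.55 [ 0.3775  0.2733 -0.0128] [-179.9   -0.   135.1] w 0.0941 F [ 0.1 -0.3 -0.4]
```

Call:
step_arm(increments="0 0.1 0 0 0 0; 0 0 0 0 0 0; 0 0 0 0 0 0; 0 0 0 0 0 0; 0 0 0 0 0 0", claw=1)

```text
time: 22.05
tool_pos: [0.3781, 0.2739, -0.0129]
ee_rot: [-3.139, -0.001, 2.357]
wrist_force: [0.2, -0.3, -0.9]
width: 0.0576
```

Call:
step_arm(increments="0 0 0 0 0 0; 0 0 0 0 0 0; 0 0 0 0 0 0; 0 0 0 0 0 0; 0 0 0 0 0 0")

```text
time: 22.55
tool_pos: [0.3786, 0.2743, -0.0128]
ee_rot: [-3.141, -0.0, 2.357]
wrist_force: [1.1, 1.7, -0.8]
width: 0.0254
```

Call:
step_arm(increments="0 0 0 0 0 0; 0 0 0 0 0 0; 0 0 0 0 0 0")

```text
time: 22.85
tool_pos: [0.3784, 0.2741, -0.0128]
ee_rot: [-3.14, -0.0, 2.357]
wrist_force: [1.5, 1.7, -0.7]
width: 0.0255
```

Call:
step_arm(increments="0 0 -1 0 0 0; 0 0 -2 0 0 0; 0 0 -3 0 0 0; 0 0 -2 0 0 0; 0 0 0 0 0 0")

```text
time: 23.35
tool_pos: [0.3798, 0.2747, 0.0701]
ee_rot: [3.139, 0.001, 2.357]
wrist_force: [1.1, 0.2, -4.1]
width: 0.0251
```

```bash
python3 plan.py .6445 -.128 .105 135 4
```

```text
-3.63 -0.75 0.03 0.000 0.000 0.000; -3.63 -0.75 0.03 0.000 0.000 0.000; -3.63 -0.75 0.03 0.000 0.000 0.000; -3.63 -0.75 0.03 0.000 0.000 0.000; -3.63 -0.75 0.03 0.000 0.000 0.000
-3.63 -0.75 0.03 0.000 0.000 0.000; -3.63 -0.75 0.03 0.000 0.000 0.000; -3.63 -0.75 0.03 0.000 0.000 0.000; -3.63 -0.75 0.03 0.000 0.000 0.000; -3.63 -0.75 0.03 0.000 0.000 0.000
-3.63 -0.75 0.03 0.000 0.000 0.000; -3.63 -0.75 0.03 0.000 0.000 0.000; -3.63 -0.75 0.03 0.000 0.000 0.000
t 23.35 [0.3798 0.2747 0.0701] [1.799e+02 1.000e-01 1.350e+02] w 0.0251 F [ 1.1  0.2 -4.1]
```

Call:
step_arm(increments="-2 -0.4 0 0 0 0; -3.5 -0.7 0 0 0 0; -3.6 -0.75 0 0 0 0; -3.6 -0.75 0 0 0 0; -3.6 -0.75 0 0 0 0")

```text
time: 23.85
tool_pos: [0.4686, 0.1335, 0.0649]
ee_rot: [-3.136, -0.003, 2.357]
wrist_force: [0.3, 0.7, -4.3]
width: 0.0253
```

Call:
step_arm(increments="-3.6 -0.75 0 0 0 0; -3.6 -0.75 0 0 0 0; -3.6 -0.75 0 0 0 0; -3.6 -0.75 0 0 0 0; -3.6 -0.75 0 0 0 0")

```text
time: 24.35
tool_pos: [0.5694, -0.0199, 0.0645]
ee_rot: [-3.136, -0.005, 2.357]
wrist_force: [0.5, 0.9, -3.3]
width: 0.0253
```

```bash
python3 plan.py .6445 -.128 .1 135 3.5
```

```text
-3.24 -0.59 0.06 -0.001 -0.001 0.000; -3.24 -0.59 0.06 -0.001 -0.001 0.000; -3.24 -0.58 0.07 -0.001 -0.001 0.000; -3.24 -0.58 0.07 -0.001 -0.001 0.000
t 24.35 [ 0.5694 -0.0199  0.0645] [-179.7   -0.3  135. ] w 0.0253 F [ 0.5  0.9 -3.3]
```

Call:
step_arm(increments="-3.2 -0.6 0 0 0 0; -3.2 -0.6 0 0 0 0; -3.2 -0.6 0 0 0 0; -2.8 -0.5 0 0 0 0; 0 0 0 0 0 0")

```text
time: 24.85
tool_pos: [0.6418, -0.126, 0.0635]
ee_rot: [-3.136, -0.003, 2.353]
wrist_force: [0.0, 0.8, -4.3]
width: 0.0253
```

Call:
step_arm(increments="0 0 0 0 0 0; 0 0 0 0 0 0")

```text
time: 25.05
tool_pos: [0.6408, -0.1215, 0.0654]
ee_rot: [-3.138, -0.004, 2.357]
wrist_force: [0.7, -0.3, -4.7]
width: 0.0251
```

```bash
python3 plan.py .6445 -.128 .0327 135 2.5
```

```text
-0.25 -0.06 2.37 -0.001 -0.001 0.000; -0.25 -0.06 2.37 -0.001 -0.001 0.000; -0.24 -0.07 2.37 -0.001 -0.001 0.000
t 25.05 [ 0.6408 -0.1215  0.0654] [-179.8   -0.2  135.1] w 0.0251 F [ 0.7 -0.3 -4.7]
```

Call:
step_arm(increments="-0.35 -0.1 1.9 0 0 0; -0.3 -0.1 1.9 0 0 0; 0 0 1.9 0 0 0; 0 0 0 0 0 0; 0 0 0 0 0 0")

```text
time: 25.55
tool_pos: [0.6446, -0.1275, 0.0098]
ee_rot: [-3.139, -0.002, 2.358]
wrist_force: [0.2, -0.9, -3.9]
width: 0.0255
```

Call:
step_arm(increments="0 0 0 0 0 0; 0 0 0 0 0 0")

```text
time: 25.75
tool_pos: [0.6464, -0.1286, 0.012]
ee_rot: [-3.141, 0.002, 2.357]
wrist_force: [-0.5, -0.6, -4.5]
width: 0.0255
```

```bash
python3 plan.py .6445 -.128 .0327 135 2.5
```

```text
0.19 -0.09 1.78 -0.001 0.002 0.001
t 25.75 [ 0.6464 -0.1286  0.012 ] [-1.800e+02  1.000e-01  1.351e+02] w 0.0255 F [-0.5 -0.6 -4.5]
```

Call:
step_arm(increments="0.1 -0.1 0.9 0 0 0; 0 0 0.8 0 0 0; 0 0 0 0 0 0; 0 0 0 0 0 0")

```text
time: 26.15
tool_pos: [0.6432, -0.1285, -0.0078]
ee_rot: [-3.139, -0.002, 2.357]
wrist_force: [-0.1, 0.7, -3.7]
width: 0.0256
```

```bash
python3 plan.py .6445 -.128 .0322 135 2.5
```

```text
-0.05 0.13 -0.15 -0.003 -0.002 0.000
t 26.15 [ 0.6432 -0.1285 -0.0078] [-1.798e+02 -1.000e-01  1.350e+02] w 0.0256 F [-0.1  0.7 -3.7]
```

Call:
step_arm(increments="0 0.1 0 0 0 0; 0 0 0 0 0 0; 0 0 0 0 0 0")

```text
time: 26.45
tool_pos: [0.6446, -0.1279, -0.0071]
ee_rot: [-3.139, -0.001, 2.357]
wrist_force: [0.4, 0.8, -4.1]
width: 0.0252
```

Call:
step_arm(increments="0 0 0 0 0 0; 0 0 0 0 0 0; 0 0 0 0 0 0; 0 0 0 0 0 0; 0 0 0 0 0 0", claw=-0.2)

```text
time: 26.95
tool_pos: [0.6449, -0.128, -0.0065]
ee_rot: [-3.14, 0.0, 2.357]
wrist_force: [-0.8, -0.5, -0.1]
width: 0.0562
```

Call:
step_arm(increments="0 0 -1 0 0 0; 0 0 -2 0 0 0; 0 0 -3 0 0 0; 0 0 -2 0 0 0; 0 0 0 0 0 0", claw=-1)

```text
time: 27.45
tool_pos: [0.6477, -0.1286, 0.0785]
ee_rot: [3.139, 0.008, 2.357]
wrist_force: [0.2, -0.9, 0.6]
width: 0.0923
```

```bash
python3 plan.py .4443 -.1004 .1 139.9 4
```

```text
2.73 -2.06 0.26 0.000 0.001 -0.014; 2.76 -2.02 0.26 0.000 0.001 -0.014; 2.79 -1.99 0.27 0.000 0.001 -0.014; 2.82 -1.95 0.27 0.000 0.001 -0.014; 2.84 -1.91 0.27 0.000 0.001 -0.014
2.87 -1.86 0.28 0.000 0.001 -0.014
t 27.45 [ 0.6477 -0.1286  0.0785] [179.9   0.4 135. ] w 0.0923 F [ 0.2 -0.9  0.6]
```

Call:
step_arm(increments="2.75 -2.05 0 0 0 -0.014; 2.75 -2.05 0 0 0 -0.014; 2.8 -2 0 0 0 -0.014; 2.8 -1.95 0 0 0 -0.014; 2.85 -1.9 0 0 0 -0.014")

```text
time: 27.95
tool_pos: [0.4729, -0.1039, 0.072]
ee_rot: [-3.139, -0.003, 2.427]
wrist_force: [0.5, -0.8, -0.5]
width: 0.0944
```

Call:
step_arm(increments="2.85 -1.85 0 0 0 -0.014; 0 0 0 0 0 0; 0 0 0 0 0 0")

```text
time: 28.25
tool_pos: [0.441, -0.0996, 0.0729]
ee_rot: [-3.14, -0.001, 2.44]
wrist_force: [-0.2, -0.4, -0.4]
width: 0.094
```

```bash
python3 plan.py .4443 -.1004 .05 139.9 4;  python3 - <<'E'
from h import *
im=snapshot("top"); crop(im,(280,120,360,200),7,"r7.png")
E
```

```text
-0.16 0.08 3.07 -0.001 -0.000 -0.001; -0.15 0.08 3.07 -0.001 -0.000 -0.001
t 28.25 [ 0.441  -0.0996  0.0729] [-179.9   -0.   139.8] w 0.094 F [-0.2 -0.4 -0.4]
```

View pics/r7.png

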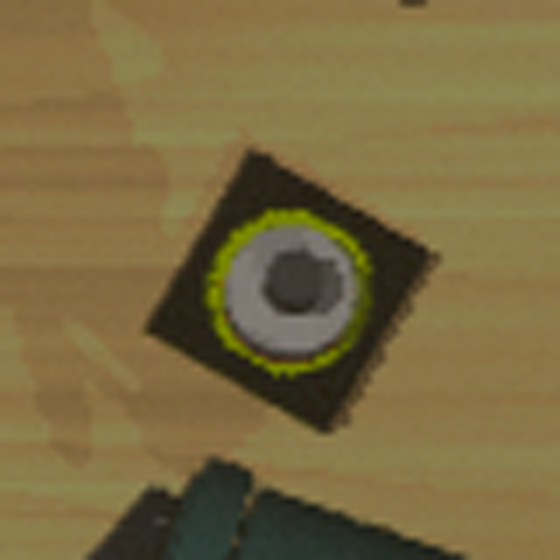

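The weight is centred and flat in its inlay, with an even lime ring at about (321,161). Now the tape.

Call:
step_arm(increments="-0.15 0.1 2 0 0 0; -0.1 0 2 0 0 0; 0 0 2 0 0 0; 0 0 0 0 0 0; 0 0 0 0 0 0")

```text
time: 28.8
tool_pos: [0.4444, -0.1007, 0.0132]
ee_rot: [-3.139, -0.002, 2.441]
wrist_force: [0.6, 0.3, 0.1]
width: 0.0938
```

```bash
python3 plan.py .4443 -.1004 .0125 139.9 2
```

```text
0.01 0.01 1.96 -0.001 -0.001 -0.000; 0.01 0.01 1.96 -0.001 -0.001 -0.000
t 28.8 [ 0.4444 -0.1007  0.0132] [-1.799e+02 -1.000e-01  1.399e+02] w 0.0938 F [0.6 0.3 0.1]
```

Call:
step_arm(increments="0 0 1.9 0 0 0; 0 0 1.9 0 0 0; 0 0 0 0 0 0; 0 0 0 0 0 0; 0 0 0 0 0 0")

```text
time: 29.3
tool_pos: [0.4453, -0.1012, -0.0229]
ee_rot: [-3.141, 0.002, 2.441]
wrist_force: [-0.9, 0.0, -0.1]
width: 0.0938
```

Call:
step_arm(increments="0 0 0 0 0 0; 0 0 0 0 0 0; 0 0 0 0 0 0; 0 0 0 0 0 0; 0 0 0 0 0 0", claw=1)

```text
time: 29.8
tool_pos: [0.4439, -0.1003, -0.0245]
ee_rot: [-3.14, -0.001, 2.441]
wrist_force: [0.6, -0.1, 1.0]
width: 0.0581
```

Call:
step_arm(increments="0 0 0 0 0 0; 0 0 0 0 0 0; 0 0 0 0 0 0")

```text
time: 30.1
tool_pos: [0.444, -0.1004, -0.0245]
ee_rot: [-3.14, -0.001, 2.441]
wrist_force: [1.1, 2.1, 1.4]
width: 0.0577
```

Call:
step_arm(increments="0 0 -1 0 0 0; 0 0 -2 0 0 0; 0 0 -3 0 0 0; 0 0 -3 0 0 0; 0 0 0 0 0 0")

```text
time: 30.6
tool_pos: [0.447, -0.1021, 0.0702]
ee_rot: [3.141, 0.008, 2.441]
wrist_force: [0.8, -0.3, -1.7]
width: 0.0581
```

```bash
python3 plan.py .544 .3622 .105 151.5 4.5
```

```text
2.05 3.79 0.02 -0.000 0.001 -0.019; 1.98 3.83 0.02 -0.000 0.001 -0.019; 1.91 3.87 0.02 -0.000 0.001 -0.019; 1.83 3.90 0.02 -0.000 0.001 -0.019; 1.76 3.94 0.02 -0.000 0.001 -0.019
1.69 3.97 0.03 -0.000 0.001 -0.019; 1.62 4.00 0.03 -0.000 0.001 -0.019; 1.54 4.03 0.03 -0.000 0.001 -0.019; 1.47 4.05 0.03 -0.000 0.001 -0.019; 1.39 4.08 0.03 -0.000 0.001 -0.019
1.32 4.11 0.03 -0.000 0.001 -0.019
t 30.6 [ 0.447  -0.1021  0.0702] [180.    0.5 139.8] w 0.0581 F [ 0.8 -0.3 -1.7]
```

Call:
step_arm(increments="2.05 3.8 0 0 0 -0.019; 2 3.85 0 0 0 -0.019; 1.9 3.85 0 0 0 -0.019; 1.85 3.9 0 0 0 -0.019; 1.75 3.95 0 0 0 -0.019")

```text
time: 31.1
tool_pos: [0.4866, 0.112, 0.0632]
ee_rot: [-3.137, -0.003, 2.536]
wrist_force: [0.7, -0.2, -2.7]
width: 0.0578
```

Call:
step_arm(increments="1.7 3.95 0 0 0 -0.019; 1.6 4 0 0 0 -0.019; 1.55 4.05 0 0 0 -0.019; 1.45 4.05 0 0 0 -0.019; 1.4 4.1 0 0 0 -0.019")

```text
time: 31.6
tool_pos: [0.5303, 0.3231, 0.0623]
ee_rot: [-3.136, -0.002, 2.632]
wrist_force: [0.5, 0.2, -1.6]
width: 0.0579
```

Call:
step_arm(increments="1.3 3.9 0 0 0 -0.015; 0 0 0 0 0 0; 0 0 0 0 0 0; 0 0 0 0 0 0")

```text
time: 32.0
tool_pos: [0.5382, 0.3611, 0.0632]
ee_rot: [-3.137, -0.002, 2.645]
wrist_force: [-0.5, -0.5, -1.7]
width: 0.0579
```

```bash
python3 plan.py .544 .3622 .04 151.5 4.5
```

```text
-0.23 0.20 3.08 -0.002 -0.001 0.000; -0.23 0.19 3.09 -0.002 -0.001 0.000
t 32.0 [0.5382 0.3611 0.0632] [-1.797e+02 -1.000e-01  1.515e+02] w 0.0579 F [-0.5 -0.5 -1.7]
```

Call:
step_arm(increments="-0.2 0.15 1.9 0 0 0; -0.2 0.1 1.9 0 0 0; 0 0 1.9 0 0 0; 0 0 0 0 0 0; 0 0 0 0 0 0")

```text
time: 32.5
tool_pos: [0.5433, 0.3614, 0.0076]
ee_rot: [-3.139, -0.002, 2.644]
wrist_force: [0.7, 0.1, -1.7]
width: 0.0578
```

```bash
python3 plan.py .544 .3622 .0205 151.5 4.5
```

```text
-0.03 0.11 2.56 -0.003 -0.002 0.000
t 32.5 [0.5433 0.3614 0.0076] [-1.798e+02 -1.000e-01  1.515e+02] w 0.0578 F [ 0.7  0.1 -1.7]
```

Call:
step_arm(increments="0 0.05 0.8 0 0 0; 0 0 0.8 0 0 0; 0 0 0.7 0 0 0; 0 0 0 0 0 0; 0 0 0 0 0 0")

```text
time: 33.0
tool_pos: [0.5434, 0.3632, -0.0158]
ee_rot: [-3.139, -0.002, 2.646]
wrist_force: [0.2, -0.1, -2.4]
width: 0.0576
```

Call:
step_arm(increments="0 0 0 0 0 0; 0 0 0 0 0 0")

```text
time: 33.2
tool_pos: [0.544, 0.3635, -0.0149]
ee_rot: [-3.14, -0.001, 2.646]
wrist_force: [0.0, 0.4, -2.3]
width: 0.058
```

Call:
step_arm(increments="0 -0.1 0.3 0 0 0; 0 0 0 0 0 0; 0 0 0 0 0 0")

```text
time: 33.5
tool_pos: [0.5432, 0.3623, -0.0184]
ee_rot: [-3.14, -0.001, 2.646]
wrist_force: [-0.2, -0.5, -2.1]
width: 0.0576
```

Call:
step_arm(increments="0 0 0 0 0 0; 0 0 0 0 0 0; 0 0 0 0 0 0; 0 0 0 0 0 0; 0 0 0 0 0 0", claw=-1)

```text
time: 34.0
tool_pos: [0.5433, 0.3624, -0.0182]
ee_rot: [-3.14, -0.001, 2.646]
wrist_force: [-1.2, 0.1, 0.4]
width: 0.0925
```

Call:
step_arm(increments="0 0 -1 0 0 0; 0 0 -2 0 0 0; 0 0 -3 0 0 0; 0 0 -4 0 0 0; 0 0 -4 0 0 0")

```text
time: 34.5
tool_pos: [0.5431, 0.3623, 0.1234]
ee_rot: [-3.139, -0.001, 2.646]
wrist_force: [0.4, 0.4, 1.3]
width: 0.0938
```

Call:
step_arm(increments="4 -2.5 0 0 0 0; 4 -2.5 0 0 0 0; 4 -2.5 0 0 0 0; 4 -2.5 0 0 0 0; 4 -2.5 0 0 0 0")

```text
time: 35.0
tool_pos: [0.3064, 0.3475, 0.123]
ee_rot: [-3.141, -0.001, 2.645]
wrist_force: [-0.6, 0.7, 0.3]
width: 0.0941
```

Call:
step_arm(increments="0 0 0 0 0 0; 0 0 0 0 0 0; 0 0 0 0 0 0")

```text
time: 35.3
tool_pos: [0.3094, 0.3481, 0.1229]
ee_rot: [-3.141, -0.0, 2.645]
wrist_force: [-0.4, 0.0, -0.2]
width: 0.0937
```

Run:
```python
from h import *
im=snapshot("top"); crop(im,(60,130,480,290),1.9,"f1.png"); crop(im,(130,150,210,230),7,"f2.png")
```

```text
(no output)
```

View pics/f1.png

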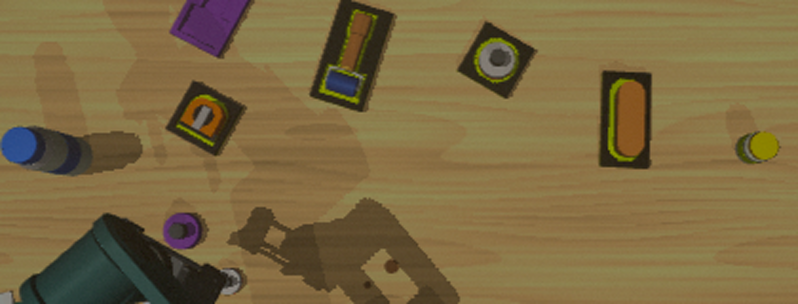

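View pics/f2.png

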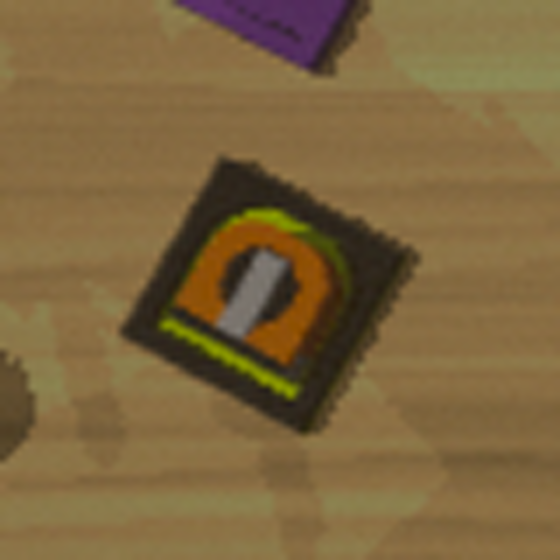

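All four tools sit straight in their inlays; the tape is at about (168,191), foot end correct. I'll do a last numeric check of the tape, jar and can, then hand in.

Run:
```python
from h import *
hsv=cv2.cvtColor(snapshot("top"),cv2.COLOR_RGB2HSV)
m=cv2.inRange(hsv,(5,190,60),(20,255,255)); k=np.zeros_like(m); k[165:215,145:195]=1; m*=k
W=onz("top",cv2.convexHull(np.argwhere(m)[:,::-1].astype(np.int32))[:,0],.038)[:,:2]; print("tape orange",cv2.minAreaRect(W.astype(np.float32)*1000))
for n,m,z,b in (("jar",cv2.inRange(hsv,(22,190,90),(45,255,255)),.06,(180,235,440,480)),("can",cv2.inRange(hsv,(100,100,30),(130,255,255)),.19,(190,225,50,100))):
    q=np.argwhere(m[b[0]:b[1],b[2]:b[3]])[:,::-1]+[b[2],b[0]]; print(n,onz("top",q,z)[:,:2].mean(0).round(4))
print(get_obs()["wrist_force"].round(1)); close_job()
```

```text
tape orange ((546.953125, 354.4058837890625), (65.56446838378906, 51.204254150390625), 61.38795852661133)
jar [ 0.4928 -0.5561]
can [0.4837 0.5846]
[ 0.5 -0.5 -0.5]
the job is handed in; nothing more can be done
```

All four tools are in their inlays and the job is handed in, at about 35 s on the robot's clock. I placed the roller, brush, weight and tape in that order.

**First grasp missed:** the real fingertips sit 38.5 mm above the reported TCP. My first close on the roller shut on air above the handle. I measured the offset by touching the bench (about 10 N) and used it for the rest.

**Last checks:**
- **Roller and weight:** a lime rim shows all round each one, straight and centred.
- **Brush:** about 2 mm and 1.5° off the inlay's measured pose.
- **Tape:** the crop shows it the right way round. Its yaw is within 0.5° of the inlay's.
- **Tape position (one check disagrees):** the final colour mask put its centre about 6 mm off in y, but the mask's outline was 65 mm wide where the tape is 58 mm. I think it included the tape's side wall. The tool pose when I released it was within 1 mm of the target, but I did not measure the tape's position a second way.
- **Jar and can:** both moved less than 1 mm by measurement, so they were not disturbed.
- **Flatness:** I judged this from the top view and the release heights, not from a separate side view.

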